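Pull the guarded isolator slide with the hooked rod

TASK

Take the hooked rod out of the bottom of the deep, narrow-bottomed bin and use its hook to draw the isolator slide under the wire guard fully out towards the open front, to its stop, touching the slide with nothing but the rod. Then lay the rod down, without dropping it, with its handle on the rubber mat, and leave the jar, the screwdriver and the grey tray where they are.

Things in the scene. Friction and masses are not known exactly. Their poses are not given: they have to be found in the camera images.
- bin: Deep open yellow bin, fixed, 236 mm long (its x), 108 high. Inner floor 40 mm above the bench, inner length 226 mm. At the bottom a channel 76 mm wide (y) with upright sides 22 mm high; above it the sides slope out to a mouth 150 mm wide at 108 mm above the bench. Origin: centre of its underside. An open gripper does not fit to the bottom: go in with the fingers closed.
- rod_grip (a point): Loose hooked rod, 192 mm long, 120 g, lying level along the bin on its floor. Point: middle of its wooden handle, 17 mm above its underside and 17 below its top. x runs from handle to hook, y to the side the hook is bent to, z up. Handle 14 mm thick (y), 34 tall, graspable from x = -38 to 38 mm; black collars 26 mm wide, 36 tall, 8 long close both ends (outer faces x = -46, 46).
- guard: Grey isolator under a wire finger guard, fixed. Origin: on the bench, middle of its open front; x points inward, away from the robot, y left. Base plate x = 0 to 160 mm, top 12 mm above the bench; side walls' inner faces at y = -75 and 75, 6 mm thick, 74 high; roof of wires along x, 25 mm apart, underside 70 mm above the bench. Front and back open.
- slide_knob (a point): Upright black knob on the slide, 12 mm in diameter, from 20 to 48 mm above the bench. Point: on its axis, 32 mm above the bench, at y = 0 and x = 80 mm minus joint slide in the guard's frame. A white bar 30 mm wide lies under it, from 20 mm before it to 56 behind it, top 20 mm above the bench. Only the rod reaches it under the guard.
- slide (a joint): Travel of the slide in m: 0 is fully in, 0.050 is fully drawn out against its stop; it grows as the knob moves along the guard's -x, towards the open front. It slides with about 1.2 N of friction and stays where it is left; starts between 0 and 0.010.
- mat: Black rubber mat 260 (x) x 120 (y) x 3 mm, fixed flat on the bench. Origin: centre of its underside.
- jar: Bystander: amber glass jar with a black lid, 64 mm in diameter, 90 mm high. Origin: centre of its underside.
- screwdriver: Bystander: screwdriver lying on the bench.
- tray: Bystander: open grey tray 90 x 110 x 55 mm. Origin: centre of its underside.
- rod_hook (a point): Middle of the rod's hook bar. In rod_grip's axes at (142, 11, -11) mm. The steel shank, 8 mm thick, runs straight from the front collar along y = 0, 11 mm below rod_grip, to x = 142 mm, then turns square to +y as the hook bar, 8 mm thick, level, its end at y = 26 mm.

How it is judged:
By the outcome, as a careful person would: the job done as asked, in the order asked, and still so for the second after the job is handed in, with the robot touching nothing.
It also fails if it takes over 58 s, if anything falls off the work surface, if the arm or the gripper's body presses on something with over 40 N, if the wrist force passes 120 N, or if a joint passes its speed limit or range.

ROBOT

A 6-joint arm with a two-finger parallel gripper is mounted at the origin on the work surface. World frame = base frame: x ahead of the robot, y to its left, z up, the work surface at z = 0. Lengths are in m, angles in rad, forces in N, time in s.
With the tool pointing down it reaches from about 0.375 to 0.975 m from the base axis. Payload 3.8 kg.
Tool frame: the origin (TCP) lies at the very end of the fingers, on their centre line; the grasp point (between the pads) lies bot.grip_point_offset behind it (bot.grip_point_offset is the distance from the TCP to the grasp point, in m); z points along the fingers, y is the direction in which the jaws open and shut (so a half turn about z gives the same grasp; the last joint's range is limited). The gripper opens to 85 mm and grips with 20 to 120 N. Pads are 22 mm wide; open, the fingers measure 114 mm over their backs; the gripper's body (76 mm by 85 mm) begins 54 mm behind the grasp point. The pads swing forward as they close: fully open they stand 13 mm farther back than shut.
Start: joints at [1.253, 0.264, 1.604, -0, 1.274, -0.037], TCP at [0.187, 0.649, 0.231] pointing down, gripper open.
Joint ranges: [-2.63, 2.63], [-0.94, 2.18], [0.31, 2.57], [-1.31, 4.45], [0, 2.66], [-2.55, 2.55]. Speed limits (rad/s): [2.57, 2.57, 3.14, 3.14, 3.14, 3.14].

INTERFACE

Orientations are given as a unit quaternion [w, x, y, z].
In Python, from workcell import bot gives the robot as it stands. Calls block until the motion is done:
- bot.reach(position, orientation): joint-space move of the TCP to a pose.
- bot.move_l(position, rot=None, max_speed=0.15, max_force=None): straight line of the TCP; rot=None keeps the orientation; max_speed is the mean speed in m/s. With max_force (N) it stops when the force on the tool has changed by that much, and returns True; else False.
- bot.set_joints(angles): joint-space move.
- bot.ungrasp() and bot.close_gripper(grasp_force=None): open the fingers fully, or close them until they stop; grasp_force is the grip in N (None keeps the last).
- bot.dwell(seconds).
- bot.inverse_kinematics(position, orientation): joint angles nearest the present ones, or None.
- bot.read_camera(name): name is "scene" or "top" or "wrist"; returns a dict with "image" (400x640x3 uint8, blue, green, red), "mtx" (3x3 intrinsics, pixels), "camera_from_world" (4x4, takes a point from world to camera coordinates). Camera axes: x right, y up, looking along -z (the intrinsics and any distortion apply to the point x, -y, -z); pixel columns grow to the right and rows downward; lengths in m; the calibration is good to about 2 mm. A picture is of the moment at which its call begins. There is no depth.
A pose or a line that the arm cannot do raises bot.IKError and nothing moves.
- bot.hand_in(): hands the job in, once; it reports no verdict.
Trained networks look in the newest picture that a camera, given by its name, has taken for a name from the list of things; names that differ only in an ending like _2 or _b are one class to them, and where a whole thing is asked for, a point or a joint stands for the part that bears it (a point fixed in the world has none). Each returns a list of dicts, best first, with "score" (0 to 1); they miss things now and then, are a little off and sometimes report something else, mostly with a low value. They report only what shows in the picture. A call takes as long as a camera call.
- bot.search_frame(camera, name): "position" ([row, column] in pixels, amid what is visible of it).
Readings, each from a call of its own:
- bot.read_clock(): time.
- bot.read_q(): joint angles.
- bot.read_qd(): joint speeds.
- bot.read_effort(): joint torques, N m.
- bot.read_ee_pos(): TCP position.
- bot.read_orientation(): TCP orientation.
- bot.read_ft_force(): force on the tool from outside, world axes, zero at the start.
- bot.read_ft_torque(): the same for the moment, N m.
- bot.read_width(): finger opening in m.
Only numpy, scipy, OpenCV 4.12 (cv2) and the standard library are available. Lean on these libraries where they do the work, as an engineer would, in place of code of your own. Each camera call takes 0.05 s, during which the arm holds its last target. There are 200 camera calls.

## Working session

There is one attempt and no reset: what is moved stays moved. The work goes in short steps, each a Python script; the robot and the scene stay as the last script left them, time stands still between calls to the robot, and variables do not carry over. Pictures are saved under pics/ and viewed, about 8 in all and at most 12, crops included, and the job is handed in when it is done.

```bash
mkdir -p pics; ls
cat > h.py <<'E'
import numpy as np, cv2
from workcell import bot
def cam(n,f=None):
    c=bot.read_camera(n)
    if f: cv2.imwrite('pics/'+f,c['image'])
    return c
def ray(c,rc):
    # pixel (row,col) -> origin, dir in world
    K=np.array(c['mtx']);T=np.array(c['camera_from_world'])
    r,q=rc
    d=np.array([(q-K[0,2])/K[0,0],-(r-K[1,2])/K[1,1],-1])
    R=T[:3,:3];return -R.T@T[:3,3],R.T@d
def at_z(c,rc,z):
    o,d=ray(c,rc);return o+d*(z-o[2])/d[2]
def px(c,p):
    K=np.array(c['mtx']);T=np.array(c['camera_from_world'])
    q=T[:3,:3]@np.asarray(p)+T[:3,3];return np.array([K[1,1]*q[1]/q[2]*-1*-1*-1*-1 if 0 else K[1,2]-K[1,1]*q[1]/-q[2],K[0,2]+K[0,0]*q[0]/-q[2]])
E
python3 - <<'E'
from h import *
print(bot.grip_point_offset,bot.read_clock())
Z=dict(bin=.05,rod_grip=.06,guard=.05,slide_knob=.04,mat=.003,jar=.05,screwdriver=.01,tray=.03,rod_hook=.05)
for n in("top","scene"):
    c=cam(n,n+'0.png'); print(n,np.round(c['mtx'],1).tolist(),np.round(c['camera_from_world'],3).tolist(),[k for k in c])
    for k,z in Z.items():
        for d in bot.search_frame(n,k)[:2]:
            print(k,round(d['score'],2),np.round(d['position']),np.round(at_z(c,d['position'],z),3))
a=cv2.imread('pics/top0.png');cv2.imwrite('pics/top0.png',a)
E
```

```text
pics
0.0187 0.0
top [[390.4, 0.0, 309.2], [0.0, 390.4, 202.4], [0.0, 0.0, 1.0]] [[0.026, -1.0, -0.004, -0.028], [0.994, 0.026, 0.109, -0.577], [-0.109, -0.007, 0.994, -1.135], [0.0, 0.0, 0.0, 1.0]] ['image', 'mtx', 'camera_from_world']
bin 0.72 [209. 210.] [0.548 0.277 0.05 ]
rod_grip 0.67 [221. 218.] [0.514 0.249 0.06 ]
guard 0.87 [186. 391.] [ 0.632 -0.254  0.05 ]
slide_knob 0.51 [180. 385.] [ 0.649 -0.237  0.04 ]
mat 0.57 [234. 303.] [0.485 0.003 0.003]
jar 0.8 [241. 135.] [0.449 0.49  0.05 ]
jar 0.27 [210. 212.] [0.545 0.271 0.05 ]
screwdriver 0.69 [257. 464.] [ 0.428 -0.48   0.01 ]
rod_hook 0.78 [229. 217.] [0.491 0.254 0.05 ]
scene [[464.4, 0.0, 327.3], [0.0, 464.4, 193.4], [0.0, 0.0, 1.0]] [[-0.012, 1.0, 0.016, 0.008], [-0.8, -0.019, 0.6, 0.43], [0.601, -0.006, 0.8, -1.862], [0.0, 0.0, 0.0, 1.0]] ['image', 'mtx', 'camera_from_world']
bin 0.87 [189. 412.] [0.55  0.269 0.05 ]
rod_grip 0.68 [172. 408.] [0.487 0.261 0.06 ]
guard 0.69 [214. 248.] [ 0.658 -0.243  0.05 ]
slide_knob 0.66 [221. 250.] [ 0.677 -0.238  0.04 ]
mat 0.96 [189. 326.] [ 0.52  -0.008  0.003]
mat 0.64 [255. 321.] [ 0.772 -0.017  0.003]
jar 0.72 [165. 474.] [0.445 0.488 0.05 ]
screwdriver 0.54 [160. 190.] [ 0.41  -0.479  0.01 ]
tray 0.9 [254. 325.] [ 0.783 -0.005  0.03 ]
rod_hook 0.76 [176. 406.] [0.498 0.255 0.05 ]
```

View pics/top0.png

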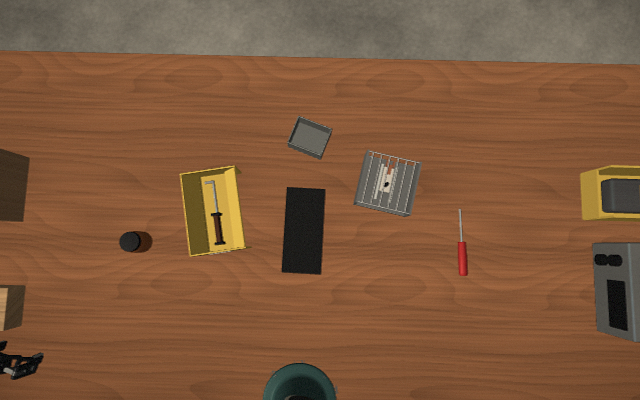

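View pics/scene0.png

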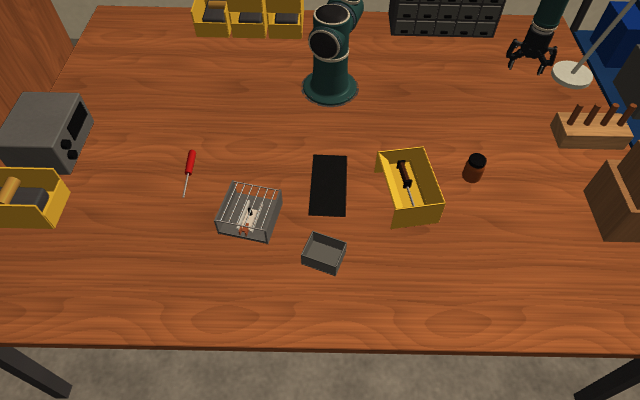

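The top view shows the rod in the bin with its handle near (row 228, col 219) and its hook near (183, 210), bent to +y. The guard's front faces the robot, with its front edge running from (204, 355) to (215, 409). The mat is free, and the scene view agrees. Next I look from close by, guard first and then bin.

```bash
cat >> h.py <<'E'
from scipy.spatial.transform import Rotation as Ro
def quat(psi):
    q=(Ro.from_euler('z',psi)*Ro.from_euler('x',np.pi)).as_quat();return [q[3],q[0],q[1],q[2]]
def best(p,psi):
    # choose psi or psi+-pi with smallest |q6|
    o=[]
    for s in(psi,psi+np.pi,psi-np.pi):
        q=bot.inverse_kinematics(p,quat(s))
        if q is not None:o.append((abs(q[5]),s))
    return min(o)[1] if o else None
E
python3 - <<'E'
from h import *
for p,psi,f in(([.50,-.24,.33],-.2,'wg.png'),([.47,.26,.33],.05,'wb.png')):
    s=best(p,psi);print(s); bot.reach(p,quat(s)); c=cam('wrist',f)
    print(bot.read_clock(),np.round(bot.read_q(),2))
    np.savez('pics/'+f[:-4],mtx=c['mtx'],camera_from_world=c['camera_from_world'])
    for k,z in dict(rod_grip=.074,rod_hook=.046,bin=.05,guard=.07,slide_knob=.048,mat=.003).items():
        for d in bot.search_frame('wrist',k)[:1]:print(k,round(d['score'],2),np.round(d['position']),np.round(at_z(c,d['position'],z),3))
a=np.vstack([cv2.imread('pics/wg.png'),cv2.imread('pics/wb.png')])
cv2.imwrite('pics/both.png',cv2.resize(a,(480,600)))
E
```

```text
-0.2
4.3583 [-0.49 -0.01  1.73  0.    1.42  1.28]
rod_grip 0.59 [244.  12.] [0.469 0.228 0.074]
rod_hook 0.78 [240.   7.] [0.47  0.266 0.046]
bin 0.83 [215.  29.] [0.502 0.208 0.05 ]
guard 0.75 [ 54. 303.] [ 0.634 -0.242  0.07 ]
slide_knob 0.72 [164. 475.] [ 0.447 -0.452  0.048]
mat 0.62 [173. 180.] [ 0.513 -0.01   0.003]
3.191592653589793
6.8 [ 0.46 -0.05  1.77 -0.    1.42 -1.16]
rod_grip 0.82 [192. 318.] [0.514 0.258 0.074]
rod_hook 0.56 [184. 314.] [0.511 0.251 0.046]
bin 0.58 [208. 312.] [0.546 0.249 0.05 ]
guard 0.61 [244.  32.] [ 0.616 -0.161  0.07 ]
slide_knob 0.66 [252.  13.] [ 0.643 -0.216  0.048]
mat 0.93 [148. 159.] [0.477 0.006 0.003]
```

View pics/wg.png

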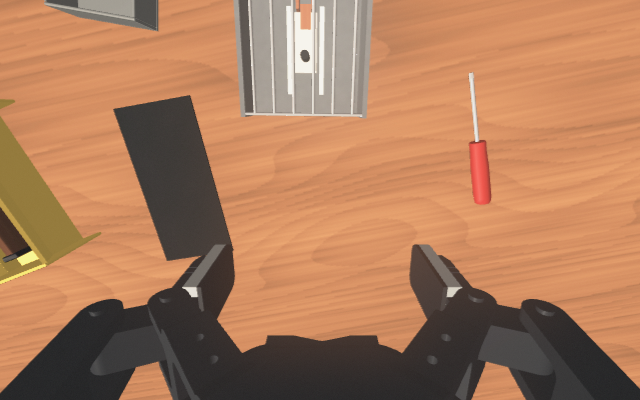

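View pics/wb.png

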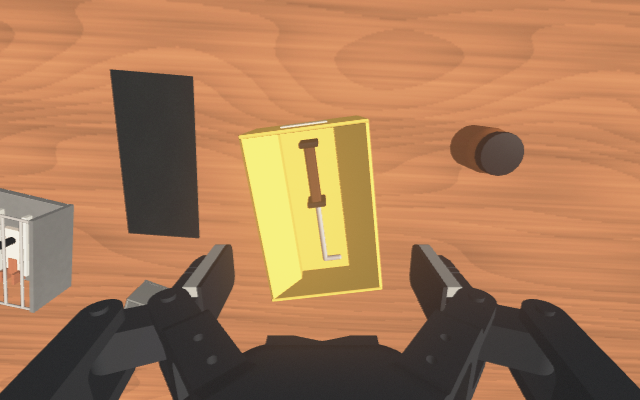

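The guard view shows the front top edge from (115, 241) to (117, 366) and the knob top at (56, 305). The bin view shows the rod's rear collar at (144, 309), its front collar at (202, 317), the hook corner at (258, 326) and the hook tip at (257, 340). The bin's mouth corners are at (135, 240), (120, 368), (298, 273) and (288, 381).

Run:
```python
from h import *
g=dict(np.load('pics/wg.npz'));b=dict(np.load('pics/wb.npz'))
def P(c,n,rc,z):
    p=at_z(c,rc,z);print(n,np.round(p,4));return p
gl=P(g,'gFL',(115,241),.074);gr=P(g,'gFR',(117,366),.074);d=gl-gr
yaw=np.arctan2(-d[0],d[1]);print('w',np.hypot(*d[:2]),'gyaw',yaw,'front',(gl+gr)/2)
k=P(g,'knob top',(55,305),.048)
u=np.array([np.cos(yaw),np.sin(yaw)]);m=(gl+gr)/2
e=(k-m)[:2];print('knob in guard',e@u,e@[-u[1],u[0]])
for n,rc in dict(a=(135,240),b=(120,368),c=(298,273),d=(288,381)).items():P(b,n,rc,.108)
P(b,'rearcollar',(144,309),.075);P(b,'frontcollar',(202,317),.075);P(b,'hookcorner',(258,326),.05);P(b,'hooktip',(257,340),.05)
for n,rc in dict(a=(131,280),b=(127,333),c=(269,303),d=(265,349)).items():P(b,'floor'+n,rc,.062 if n in'ab' else .05)
# mat corners
for rc in((70,111),(77,192),(233,129),(237,199)):P(b,'mat',rc,.003)
im=cv2.imread('pics/wb.png')[110:310,230:390];cv2.imwrite('pics/z.png',cv2.resize(im,None,fx=3,fy=3,interpolation=cv2.INTER_CUBIC))
```

```text
gFL [ 0.5788 -0.149   0.074 ]
gFR [ 0.5446 -0.3061  0.074 ]
w 0.16070479448037428 gyaw -0.2141753853431914 front [ 0.56172255 -0.2275605   0.074     ]
knob top [ 0.6356 -0.2441  0.048 ]
knob in guard 0.07571738993158783 -0.0004962681119984359
a [0.4381 0.1603 0.108 ]
b [0.4132 0.3118 0.108 ]
c [0.6639 0.2004 0.108 ]
d [0.6401 0.3513 0.108 ]
rearcollar [0.4491 0.2421 0.075 ]
frontcollar [0.5289 0.2562 0.075 ]
hookcorner [0.6289 0.2744 0.05  ]
hooktip [0.6261 0.2962 0.05  ]
floora [0.4353 0.202  0.062 ]
floorb [0.4266 0.2728 0.062 ]
floorc [0.6502 0.2389 0.05  ]
floord [0.6394 0.3114 0.05  ]
mat [ 0.3656 -0.0522  0.003 ]
mat [0.3694 0.0648 0.003 ]
mat [ 0.6239 -0.0607  0.003 ]
mat [0.6255 0.0577 0.003 ]
```

View pics/z.png

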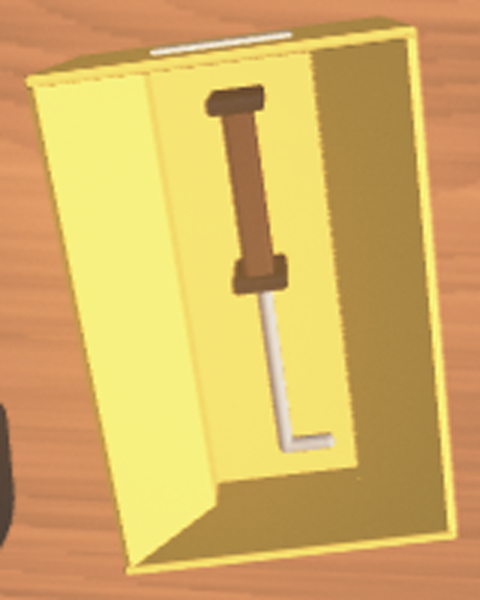

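Rod pose: grip at about (0.489, 0.249), yaw 0.177, centred in the channel. The fully open jaws don't fit squarely, so the plan has four steps:
1. Enter turned by 48°, where the open fingers still clear the sloping sides.
2. Close lightly on the handle, which stops the fingers part-open.
3. Slide down.
4. Turn back square with the grip following.

Run:
```python
from h import *
th=.177+np.radians(48);x,y=.489,.2492
bot.reach([x,y,.15],quat(th));print(np.round(bot.read_q(),2))
print('hit',bot.move_l([x,y,.063],max_speed=.08,max_force=8),bot.read_ee_pos(),bot.read_ft_force())
bot.close_gripper(20);print('w',bot.read_width(),bot.read_ft_force(),bot.read_ft_torque(),bot.read_clock())
cam('wrist','c1.png')
```

```text
[ 0.43  0.09  1.96 -0.    1.09  0.98]
hit False [0.48960725 0.24947602 0.0636947 ] [ 0.43479859  0.61188162 -0.08227476]
w 0.03735331415539631 [ 1.20313877 -1.67810623  2.42542562] [-0.3441712  -0.27006219 -0.61357481] 10.7333
```

View pics/c1.png

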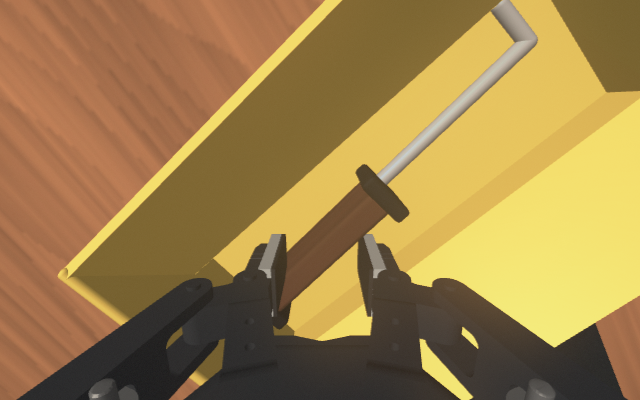

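The handle sits diagonally between the pads (tips near row 240, cols 278 and 368), and the hook lies against the +y wall at (40, 530). This is as planned, so I go down and then turn square in steps.

Run:
```python
from h import *
x,y=.489,.2492
print('hit',bot.move_l([x,y,.047],max_speed=.05,max_force=15),np.round(bot.read_ee_pos(),4),np.round(bot.read_ft_force(),1),bot.read_width())
z=max(bot.read_ee_pos()[2],.046)
for a in(36,24,12,6,0):
    bot.reach([x,y,z],quat(.177+np.radians(a)));bot.close_gripper(20)
    print(a,round(bot.read_width(),4),np.round(bot.read_ft_force(),1),np.round(bot.read_ft_torque(),2))
bot.close_gripper(60);print(bot.read_width(),bot.read_clock())
cam('wrist','c2.png')
```

```text
hit True [0.4912 0.2488 0.0623] [ 1.1 -2.6  3.3] 0.0365381480547155
36 0.0264 [ 3.1 -4.1  5.4] [-0.62 -0.57 -0.71]
24 0.0206 [ 3.  -4.1  5.4] [-0.69 -0.5  -0.55]
12 0.0154 [ 2.1 -3.   6.3] [-0.63 -0.23 -0.51]
6 0.0138 [ 1.5 -3.8  5.5] [-0.71 -0.31 -0.43]
0 0.0136 [ 0.  -1.2  5.8] [-0.31 -0.11 -0.12]
0.012060797051865968 13.7417
```

View pics/c2.png

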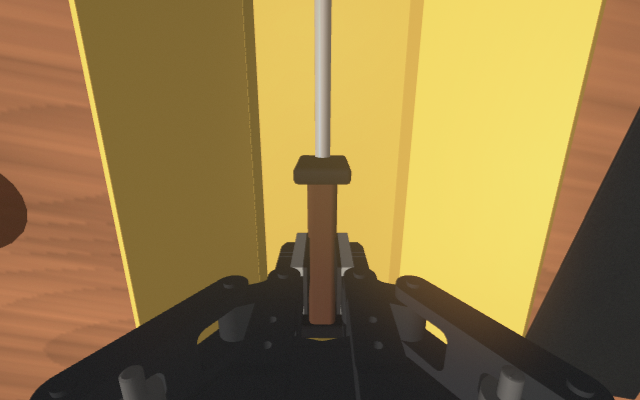

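The rod is square in the grip, with the shank straight ahead at col 322. The pads bite only about 12 mm deep, so I relax the grip and slide down a bit under a force limit, then grip firmly and lift.

Run:
```python
from h import *
x,y=.489,.2492
bot.close_gripper(20)
print('hit',bot.move_l([x,y,.048],max_speed=.05,max_force=35),np.round(bot.read_ee_pos(),4),np.round(bot.read_ft_force(),1))
z0=bot.read_ee_pos()[2]
bot.close_gripper(80);print(bot.read_width(),'dz TCP above rod underside',z0-.040)
bot.move_l([x,y,.075],max_speed=.08);bot.move_l([x,y,.20],max_speed=.15)
print(np.round(bot.read_ft_force(),2),np.round(bot.read_ft_torque(),3),bot.read_clock())
cam('wrist','c3.png');cam('scene','s3.png')
a=cv2.resize(cv2.imread('pics/c3.png'),(480,300));b=cv2.imread('pics/s3.png')[60:260,300:620];b=cv2.resize(b,(480,300))
cv2.imwrite('pics/m3.png',np.vstack([a,b]))
```

```text
hit True [0.4892 0.2494 0.0628] [-2.3 -1.   6.6]
0.011643219729315759 dz TCP above rod underside 0.022820975033029135
[ 0.91 -1.13 -1.47] [ 0.005 -0.02   0.025] 15.7167
```

View pics/m3.png

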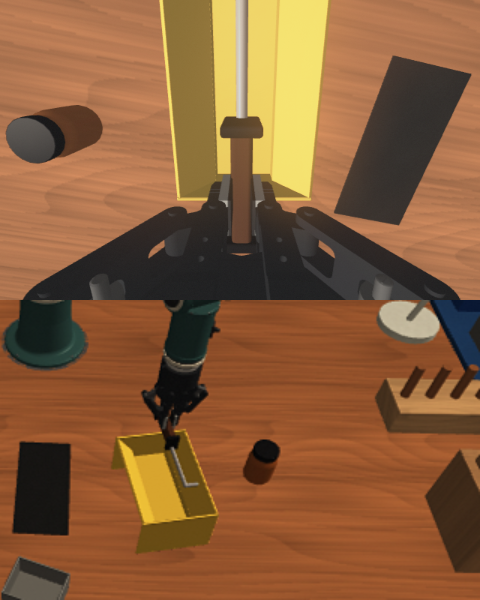

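The rod is clear of the bin and held level. In the scene crop the hook elbow maps to about full-frame (183, 424). I check the rod-in-hand pose against projections while moving to the pre-insertion pose in front of the guard.

```bash
cat >> h.py <<'E'
GY=-.214;U=np.array([np.cos(GY),np.sin(GY)]);V=np.array([-U[1],U[0]]);F=np.array([.5617,-.2276])
ZG=.0058   # TCP above rod_grip
def gp(gx,gy,zhook,dx=0.):
    # TCP for rod hook-bar-corner at guard (gx,gy), height zhook, rod parallel to guard
    p=F+U*(gx-.142+dx)+V*gy
    return [p[0],p[1],zhook+.011+ZG]
def rodpts(tcp,psi,dx=0.):
    u=np.array([np.cos(psi),np.sin(psi)]);v=np.array([-u[1],u[0]]);g=np.array(tcp)-[0,0,ZG]
    f=lambda a,b,c:np.r_[g[:2]+u*(a-dx)+v*b,g[2]+c]
    return dict(corner=f(.142,0,-.011),tip=f(.142,.026,-.011),front=f(.046,0,.018),rear=f(-.046,0,.018))
E
python3 - <<'E'
from h import *
c=cam('scene')
for k,p in rodpts(bot.read_ee_pos(),.177).items():print(k,np.round(px(c,p),1))
p=gp(-.04,-.014,.036);q=[p[0],p[1],.20]
bot.reach(q,quat(GY));bot.move_l([p[0],p[1],.075],max_speed=.2)
t=bot.read_ee_pos();print(t,bot.read_clock())
a=[]
for n in('scene','top'):
    c=cam(n);im=c['image'].copy()
    for k,v in rodpts(t,GY).items():
        r=px(c,v);print(n,k,np.round(r,1))
    k=np.r_[F+U*.0757,.048];k=px(c,k);print('knob',k)
    for d in('rod_hook','slide_knob'):print(d,[(round(e['score'],2),np.round(e['position'],1)) for e in bot.search_frame(n,d)[:2]])
    r0,c0=int(k[0])-65,int(k[1])-60
    im=im[r0:r0+100,c0:c0+130];print('crop',r0,c0)
    a.append(cv2.resize(im,None,fx=6,fy=6,interpolation=cv2.INTER_CUBIC)[:, :780])
cv2.imwrite('pics/m4.png',np.vstack([cv2.resize(x,(390,300)) for x in a]))
E
```

```text
corner [182.6 423.3]
tip [181.5 431.9]
front [151.4 415.8]
rear [129.3 407.5]
[ 0.38184196 -0.20278359  0.07575   ] 18.3417
scene corner [177.  256.1]
scene tip [178.5 263.8]
scene front [149.5 264.3]
scene rear [130.1 272.5]
knob [208.00920654 249.15303676]
rod_hook [(0.55, array([153. , 266.3])), (0.54, array([167.8, 473.5]))]
slide_knob [(0.59, array([220.1, 249.8]))]
crop 143 189
top corner [223.  384.5]
top tip [220.8 375.7]
top front [255.7 379. ]
top rear [288.2 371.7]
knob [184.38646865 387.62930551]
rod_hook [(0.47, array([229.6, 380.5]))]
slide_knob [(0.78, array([178.5, 384.3]))]
crop 119 327
```

View pics/m4.png

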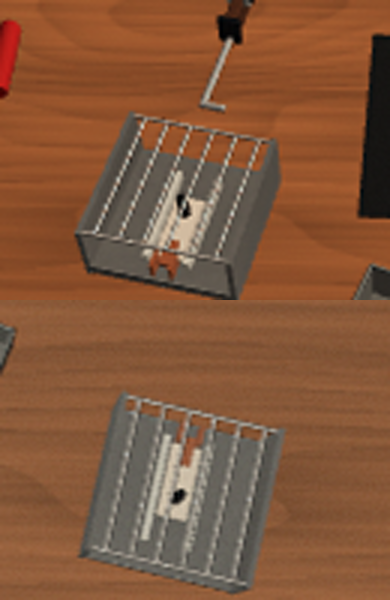

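The scene crop puts the hook elbow at about (177, 257), predicted (177, 256), and the knob top at about (208, 250), predicted (208, 249). The model fits, so I insert with a side offset, shift across behind the knob and pull to the stop.

Run:
```python
from h import *
H=.038;ft=lambda:np.round(bot.read_ft_force(),1)
bot.move_l(gp(-.03,-.040,H),max_speed=.12)
print(ft(),bot.move_l(gp(.094,-.040,H),max_speed=.08,max_force=6),ft())
print(bot.move_l(gp(.094,-.015,H),max_speed=.05,max_force=5),ft())
t=bot.read_ee_pos();print(np.round(np.array(t)-gp(.094,-.015,H),4))
h=bot.move_l(gp(.030,-.015,H),max_speed=.04,max_force=9)
t=np.array(bot.read_ee_pos());print('hit',h,'corner gx',(t[:2]-F)@U+.142,ft(),bot.read_clock())
a=[]
for n,r0,c0 in(('scene',140,190),('top',120,330)):
    im=cam(n)['image'][r0:r0+100,c0:c0+130];a.append(cv2.resize(im,(520,400) if 0 else (390,300),interpolation=cv2.INTER_CUBIC))
w=cam('wrist')['image']
cv2.imwrite('pics/m5.png',np.hstack([np.vstack(a),cv2.resize(w[:300,150:490],(390,344))[:600] if 0 else cv2.copyMakeBorder(cv2.resize(w[:320,150:490],(390,367)),0,233,0,0,0)]))
```

```text
[-0.1  0.  -1.3] False [ 0.3  0.4 -0.6]
False [-1.1  0.3 -0.9]
[0.0001 0.0002 0.0001]
hit True corner gx 0.03786636434774901 [ 1.5 -0.4  0.2] 22.7333
```

View pics/m5.png

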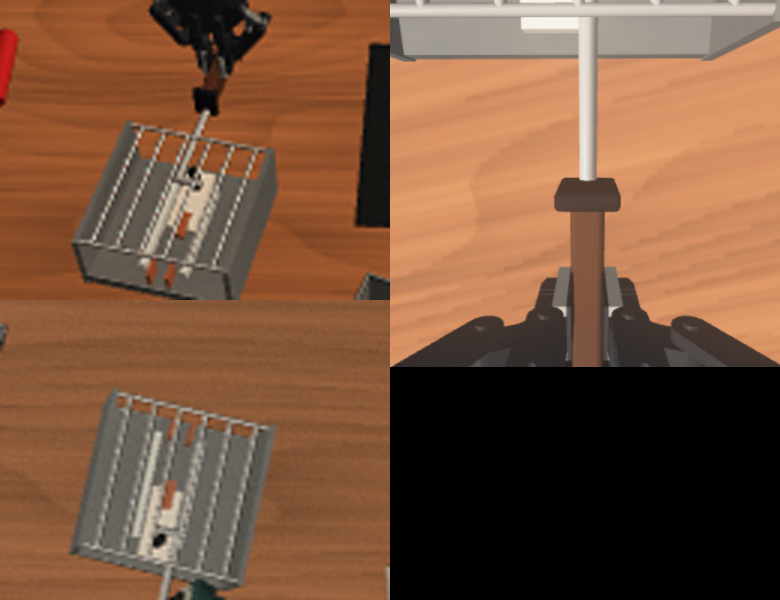

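The slide is drawn out, with the knob near the front behind the hook, and the pull stopped within 2 mm of the predicted stop. I pull once more harder to confirm, then unhook, back out and check.

Run:
```python
from h import *
H=.038;ft=lambda:np.round(bot.read_ft_force(),1)
gx=lambda:((np.array(bot.read_ee_pos())[:2]-F)@U+.142).round(4)
h=bot.move_l(gp(.028,-.015,H),max_speed=.03,max_force=15);print('hit',h,gx(),ft())
bot.move_l(gp(gx()+.010,-.015,H),max_speed=.04);print(ft())
print(bot.move_l(gp(gx(),-.044,H),max_speed=.06,max_force=5),ft())
print(bot.move_l(gp(-.04,-.044,H),max_speed=.1,max_force=6),ft())
p=gp(-.04,-.03,H);bot.move_l([p[0],p[1],.13],max_speed=.15);print(bot.read_clock())
a=[]
for n,r0,c0 in(('scene',140,190),('top',120,330)):
    im=cam(n)['image'][r0:r0+100,c0:c0+130];a.append(cv2.resize(im,(390,300),interpolation=cv2.INTER_CUBIC))
    c=cam(n)
    for s in(.045,.050):print(n,s,'pred knob px',np.round(px(c,np.r_[F+U*(.08-s),.048]),1))
w=cam('wrist')['image']
cv2.imwrite('pics/m6.png',np.hstack([np.vstack(a),cv2.copyMakeBorder(cv2.resize(w[:320,150:490],(390,367)),0,233,0,0,0)]))
```

```text
hit True 0.0376 [ 1.8 -0.4  0. ]
[-0.5 -0.5 -2.7]
False [ 1.1  1.3 -0.9]
False [ 0.3 -0.1 -0.8]
25.8667
scene 0.045 pred knob px [197.7 253.3]
scene 0.05 pred knob px [196.5 253.8]
top 0.045 pred knob px [197.7 384.6]
top 0.05 pred knob px [199.3 384.3]
```

View pics/m6.png

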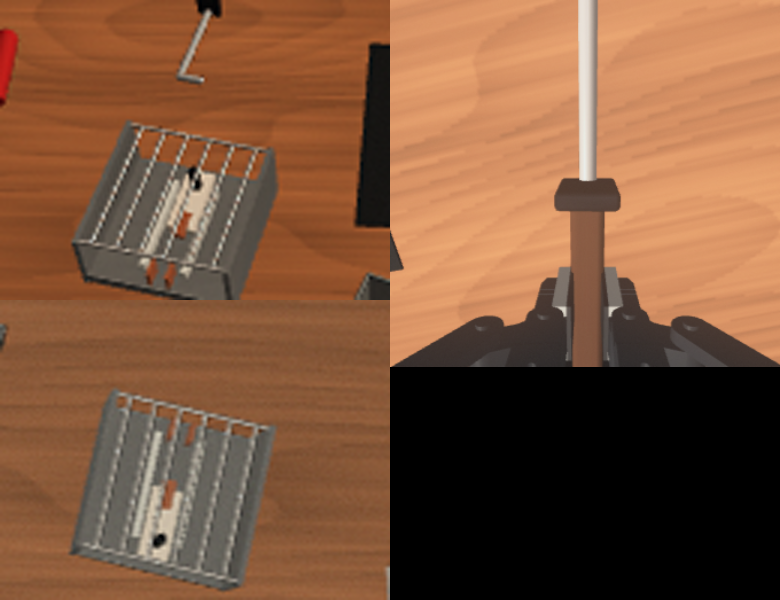

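The hook is out, and the slide stayed at its stop in both views: two pulls ended within 0.3 mm of each other. Now I lay the rod on the mat.

Run:
```python
from h import *
x,y,s=.455,.002,-.033;ft=lambda:np.round(bot.read_ft_force(),1)
bot.reach([x,y,.13],quat(s));bot.move_l([x,y,.036],max_speed=.12)
print(ft(),bot.move_l([x,y,.019],max_speed=.02,max_force=4),np.round(bot.read_ee_pos(),4),ft())
bot.dwell(.3);bot.close_gripper(20);bot.dwell(.2)
print(ft(),np.round(bot.read_ee_pos(),4));bot.ungrasp();bot.dwell(.3)
bot.move_l([x,y,.20],max_speed=.12)
bot.reach([.40,.25,.30],quat(0.1));bot.dwell(.5);print(bot.read_clock())
cam('scene','s7.png')
t=cam('top','t7.png')['image'];sc=cv2.imread('pics/s7.png')
cv2.imwrite('pics/m7.png',np.hstack([cv2.resize(sc[80:300,150:500],(400,251)),cv2.resize(t[90:310,110:460+20],(400,251))]))
for n in('jar','screwdriver','tray','rod_grip'):
  for cn in('scene','top'):
    c=cam(cn)
    print(n,cn,[(round(e['score'],2),np.round(e['position'])) for e in bot.search_frame(cn,n)[:1]])
```

```text
[-0.   0.3 -0.6] True [0.4551 0.002  0.0259] [-1.1  0.1  4.7]
[-0.6  0.1  4.7] [0.4551 0.002  0.0259]
33.4417
jar scene [(0.84, array([167., 474.]))]
jar top []
screwdriver scene [(0.77, array([161., 191.]))]
screwdriver top [(0.6, array([259., 466.]))]
tray scene []
tray top [(0.88, array([134., 308.]))]
rod_grip scene [(0.82, array([179., 333.]))]
rod_grip top [(0.62, array([233., 302.]))]
```

View pics/m7.png

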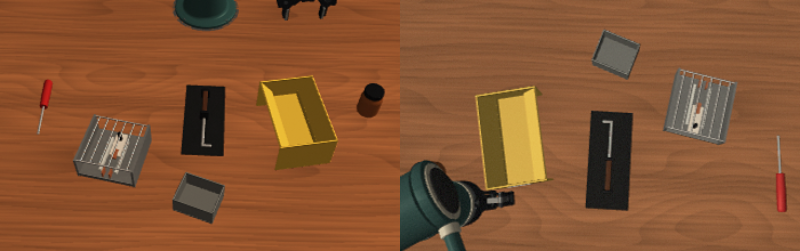

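The rod lies upright on the mat, the slide is out, and the bystanders are where they were. The arm is clear, so I hand in.

```bash
python3 -c "
from h import *
print(bot.hand_in(),bot.read_clock())"
```

```text
the job is handed in; nothing more can be done
the job is handed in; nothing more can be done
```

The job is done and handed in, with the robot's clock at about 34 s of the 58 s allowed.

- **Taking the rod:** The open jaws do not fit squarely at the bottom of the bin. I went in open but turned 48°, let the handle stop the closing fingers, then turned square with the grip following. While still lightly gripped, the rod touched the bin wall. Both attempts to slide down for a deeper hold hit their force limits, so I carried it with only about 12 mm of pad on the handle. The projected hook position matched the camera within about 1 px on both checks.
- **Drawing the slide:** I passed the hook in beside the knob, moved it across behind the knob and pulled. Two pulls, with force limits of 9 N and 15 N, both ended at the same hard stop, with the hook 37.9 and 37.6 mm into the guard. I expected 40 mm, and the gap is within the calibration error. After unhooking, the pictures show the slide still out.
- **Laying the rod down:** I lowered the rod until it touched the mat at about 5 N, released it and moved clear. The last pictures show the whole rod on the mat.
- **Bystanders:** The jar, the screwdriver and the tray look unmoved. In the last check the detector missed the jar in the top view and the tray in the scene view. Each was found in the other view, and both show in the picture.

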